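# Set out the preparation stand

## Robot

A 6-joint arm with a two-finger parallel gripper is mounted at the origin on a cart in front of the work surface, level with it; the furniture and walls round the work are solid. World frame = base frame: x ahead of the robot, y to its left, z up, the work surface at z = 0. Lengths are in m, angles in degrees, forces in N, time in s.
With the tool pointing down it reaches from about 0.4 to 0.825 m from the base axis. Payload 7 kg.
Tool frame: the origin (TCP) lies between the finger pads; the fingertips stand 22 mm ahead of it and the grasp point (between the pads) lies 3 mm ahead of it; z points along the fingers, y is the line along which they close (so a half turn about z gives the same grasp; the last joint's range is limited). The gripper opens to 88 mm and grips with 3 to 60 N. Pads are 19 mm wide; open, the fingers measure 130 mm over their backs; the gripper's body (78 mm by 193 mm) begins 47 mm behind the grasp point.
Start: joints at [82.111, 20.546, 0.682, 0, -70.136, -16.507], TCP at [0.279, 0.615, 0.249] pointing down, gripper open.
Joint ranges: [-176.03, 176.03], [-82.01, 121.73], [-58.28, 71.71], [-173.87, 95.51], [-174.79, -0.11], [-173.66, 173.66]. Speed limits (degrees/s): [136.94, 136.94, 172.46, 180, 180, 180].

## Interface

Orientations are given as [roll, pitch, yaw] about the fixed x, y, z axes, in that order (R = Rz(yaw) Ry(pitch) Rx(roll)).
In Python, from plant import ctrl gives the robot as it stands.
- The arm moves only by the tool apply_moves, never from a script. Its argument "targets" is a list of rows, each an object with "travel": the shift along the tool's x, y, z in mm, a list of three; "roll": the turn about the tool's z in degrees; "jaw": the finger opening in mm, from 0 to 87.6. In form: [{"travel": [tx, ty, tz], "roll": roll, "jaw": jaw}, ...]. A call has 1 to 10 rows; each row shifts and turns the commanded pose from where the row before left it, along the tool's axes as they then stand; what a row does not reach is not made up. A row lasts 1/10 s, in which the tool goes at most 50 mm and 8.59 degrees, less where a joint would pass 70% of its speed; a pose out of reach is approached as far as the arm can. A call with a gripper value outside its range is refused whole. The fingers move at their own pace and stop on an object; the grip force is fixed at half the most. Time passes only in rows, so rows that do not move let the fingers close. It gives the time, the measured TCP pose, the force, the opening and the grip force at its end, in the units of the state.
- ctrl.get_obs(): the state, without advancing time (a new reading comes with each control period).
- ctrl.snapshot(name): name is "scene" or "top"; returns the picture (384x512x3 uint8, red, green, blue); there is no depth.
- ctrl.calibration(name): a dict with "K" (3x3 intrinsics, pixels), "dist_coeffs" ([k1, k2, p1, p2, k3] as OpenCV has them; the pictures are not rectified), "extrinsics" (4x4, takes a point from camera to world coordinates). Camera axes: x right, y down, z forward; pixel columns grow to the right and rows downward; lengths in m; the calibration is good to about 2 mm. A picture is of the moment at which its call begins. calibration takes no time and is no camera call.
- ctrl.close_job(): hands the job in; it is judged then, once.
The state is a dict: "clock": time; "joint_pos": joint angles; "qvel": joint speeds; "tau": joint torques, N m; "tool_pos": TCP position; "orientation": TCP orientation; "force": force on the tool from outside, world axes, zero at the start; "moment": the same for the moment, N m; "opening": finger opening in m; "gripper_force": force on a finger pad.
Only numpy, scipy, OpenCV 4.12 (cv2) and the standard library are available. Lean on these libraries where they do the work, as an engineer would, in place of code of your own. Each camera call takes 0.05 s, during which the arm holds its last target. There are 200 camera calls.

## Task

Set out the stand for the next preparation: stand the dropper bottle in the well between the white bottle and the mortar, the jar in the well directly behind the white bottle (on its far side from you), and the pink cup in the well directly behind the mortar, then lay the roll of green tape squarely on the jar's lid. Everything must end upright, the bottle, jar and cup flat in their wells; leave the white bottle and the mortar where they stand, and do not disturb the beaker, the gold vial or the pellet dish.

Things in the scene. Friction and masses are not known exactly. Their poses are not given: they have to be found in the camera images.
- stand: fixed dark grey metal stand: flat board 152 (x) x 272 (y) x 8 mm with six round blue-lined wells 60 mm across, 3 mm deep (floors 5 mm above the worktop). Origin at the centre of its underside; x points away from the robot, y to its left, turned up to 0.2 rad. Well centres: x = -36 mm (front row, nearer the robot) and +36 mm (back row), y = +92, 0, -92 mm. Only the outer front wells hold things at first
- white_bottle: opaque white screw-cap bottle, 30 mm across, 52 mm tall, standing from the start in one of the two outer front wells; stays there. Origin at the centre of its underside, z up.
- mortar: tan porcelain mortar, brown inside, 53 mm across at the rim, foot 36 mm, 32 mm tall, standing from the start in the other outer front well; stays there. Origin at the centre of its underside, z up.
- dropper: cream dropper bottle with a red band and a pointed tip, body 24 mm across up to a shoulder at about 33 mm, 55 mm tall, standing on the worktop beside the stand. Origin at the centre of its underside, z up.
- jar: clear jar with a flat white lid that has a pink mark, beige contents; lid fixed on, 44 mm across and begins 33 mm up, body 40 mm across, 45 mm tall in all, standing on the worktop beside the stand. Origin at the centre of its underside, z up.
- pink_cup: small rigid pale pink cup with darker pink squares, open at the top, 43 mm across at the rim and 35 mm at the foot, 49 mm tall, standing on the worktop beside the stand. Origin at the centre of its underside, z up.
- tape: roll of green tape lying flat on the worktop beside the stand, ring 46 to 48 mm across outside, about 28 mm inside, 14 mm tall (not the roll on the red mat far to the right). Origin at the centre of its underside, in the hole, z up.
- beaker: empty clear glass beaker, 44 mm across, 42 mm tall; not to be disturbed. Origin at the centre of its underside, z up.
- gold_vial: small glass vial with gold-coloured contents and a dark green cap, 15 mm across, 30 mm tall; not to be disturbed. Origin at the centre of its underside, z up.
- pellet_dish: glass petri dish with a few brown pellets, 54 mm across, 14 mm tall; not to be disturbed. Origin at the centre of its underside, z up.

How it is judged (in metres and radians):
At the end, for the whole second after the job is handed in: Dropper in the front middle well, jar behind the white bottle, pink cup behind the mortar, each flat on its well floor, within 18 mm of centre, tilt under 0.12 rad; tape flat on the jar's lid within 10 mm of its centre; bottle and mortar still in their wells; all at rest ((((x of white_bottle in the frame of stand between -0.054 and -0.018 m and z of white_bottle in the frame of stand between 0.003 and 0.0068 m and y of white_bottle in the frame of stand between 0.074 and 0.11 m and x of mortar in the frame of stand between -0.054 and -0.018 m and z of mortar in the frame of stand between 0.003 and 0.0068 m and y of mortar in the frame of stand between -0.11 and -0.074 m) and (x of jar in the frame of stand between 0.018 and 0.054 m and z of jar in the frame of stand between 0.003 and 0.0068 m and y of jar in the frame of stand between 0.074 and 0.11 m and x of pink_cup in the frame of stand between 0.018 and 0.054 m and z of pink_cup in the frame of stand between 0.003 and 0.0068 m and y of pink_cup in the frame of stand between -0.11 and -0.074 m)) or ((x of white_bottle in the frame of stand between -0.054 and -0.018 m and z of white_bottle in the frame of stand between 0.003 and 0.0068 m and y of white_bottle in the frame of stand between -0.11 and -0.074 m and x of mortar in the frame of stand between -0.054 and -0.018 m and z of mortar in the frame of stand between 0.003 and 0.0068 m and y of mortar in the frame of stand between 0.074 and 0.11 m) and (x of jar in the frame of stand between 0.018 and 0.054 m and z of jar in the frame of stand between 0.003 and 0.0068 m and y of jar in the frame of stand between -0.11 and -0.074 m and x of pink_cup in the frame of stand between 0.018 and 0.054 m and z of pink_cup in the frame of stand between 0.003 and 0.0068 m and y of pink_cup in the frame of stand between 0.074 and 0.11 m))) and x of dropper in the frame of stand between -0.054 and -0.018 m and z of dropper in the frame of stand between 0.003 and 0.0068 m and y of dropper in the frame of stand between -0.018 and 0.018 m and horizontal distance between tape and jar below 0.01 m and z of tape in the frame of jar between 0.042 and 0.049 m and angle between each of dropper, jar, pink_cup, tape, white_bottle, mortar's own z axis and vertical below 0.12 rad and linear speed of each of dropper, jar, pink_cup, tape, white_bottle, mortar below 0.02 m/s and angular speed of each of dropper, jar, pink_cup, tape, white_bottle, mortar below 0.3 rad/s); the robot touches nothing.
It fails at once if the white bottle is shifted more than 20 mm or tipped (distance of white_bottle from where it was at the start of the episode above 0.02 m or angle between white_bottle's own z axis and vertical above 0.5 rad).
It fails at once if the mortar is shifted more than 20 mm or tipped (distance of mortar from where it was at the start of the episode above 0.02 m or angle between mortar's own z axis and vertical above 0.5 rad).
It fails at once if the beaker is shifted more than 20 mm or tipped (distance of beaker from where it was at the start of the episode above 0.02 m or angle between beaker's own z axis and vertical above 0.5 rad).
It fails at once if the gold vial is shifted more than 20 mm or tipped (distance of gold_vial from where it was at the start of the episode above 0.02 m or angle between gold_vial's own z axis and vertical above 0.5 rad).
It fails at once if the pellet dish is shifted more than 20 mm or tipped (distance of pellet_dish from where it was at the start of the episode above 0.02 m or angle between pellet_dish's own z axis and vertical above 0.5 rad).
It also fails if it takes over 112 s, if anything falls off the work surface, if the arm or the gripper's body presses on something with over 40 N, if the wrist force passes 120 N, or if a joint passes its speed limit or range.

## Working session

There is one attempt and no reset: what is moved stays moved. The work goes in short steps, Python scripts to look and compute and a tool call to move; the robot and the scene stay as the last step left them, time stands still between calls to the robot, and variables do not carry over. Pictures are saved under pics/ and viewed, at most 14 in all, crops included, and the job is handed in when it is done.

Besides the shell and the picture viewer there is one more tool, called by a JSON object that holds its "method" and its "body". apply_moves: Moves the arm, as the interface text tells. Its arguments: {"type":"object","properties":{"targets":{"type":"array","items":{"type":"object","properties":{"travel":{"type":"array","items":{"type":"number"}},"roll":{"type":"number"},"jaw":{"type":"number"}}}}},"required":["targets"]}

```bash
ls; mkdir -p pics; python3 - <<'E'
from plant import ctrl
import cv2
o=ctrl.get_obs();print({k:o[k] for k in('clock','tool_pos','orientation','opening','force')})
for n in('scene','top'):
    im=ctrl.snapshot(n);cv2.imwrite(f'pics/{n}0.png',cv2.resize(im[:,:,::-1],(800,600),interpolation=cv2.INTER_CUBIC))
    c=ctrl.calibration(n);print(n,c)
E
```

```text
pics
{'clock': 0.0, 'tool_pos': array([0.27864501, 0.61429822, 0.24762121]), 'orientation': array([ 1.79905566e+02, -6.66237854e-03, -2.44077934e+01]), 'opening': 0.08773663173789362, 'force': array([-0.56643107, -0.77433082, -0.7852473 ])}
scene {'K': array([[369.88853622,   0.        , 255.36662399],
       [  0.        , 369.88853622, 192.67294072],
       [  0.        ,   0.        ,   1.        ]]), 'dist_coeffs': array([-0.04583727,  0.        ,  0.        ,  0.        ,  0.        ]), 'extrinsics': array([[ 0.86072885, -0.29982816,  0.41139873, -0.00111764],
       [-0.50891024, -0.48695736,  0.70984709, -0.89313767],
       [-0.0124985 , -0.8203509 , -0.57172387,  0.76467653],
       [ 0.        ,  0.        ,  0.        ,  1.        ]])}
top {'K': array([[448.17262331,   0.        , 258.02844436],
       [  0.        , 448.17262331, 189.70092117],
       [  0.        ,   0.        ,   1.        ]]), 'dist_coeffs': array([-0.01109577,  0.        ,  0.        ,  0.        ,  0.        ]), 'extrinsics': array([[-0.01636444, -0.97267401,  0.23159765,  0.20635751],
       [-0.99986471,  0.01553417, -0.00540827, -0.00177311],
       [ 0.00166281, -0.23165482, -0.97279663,  1.33529439],
       [ 0.        ,  0.        ,  0.        ,  1.        ]])}
```

View pics/top0.png

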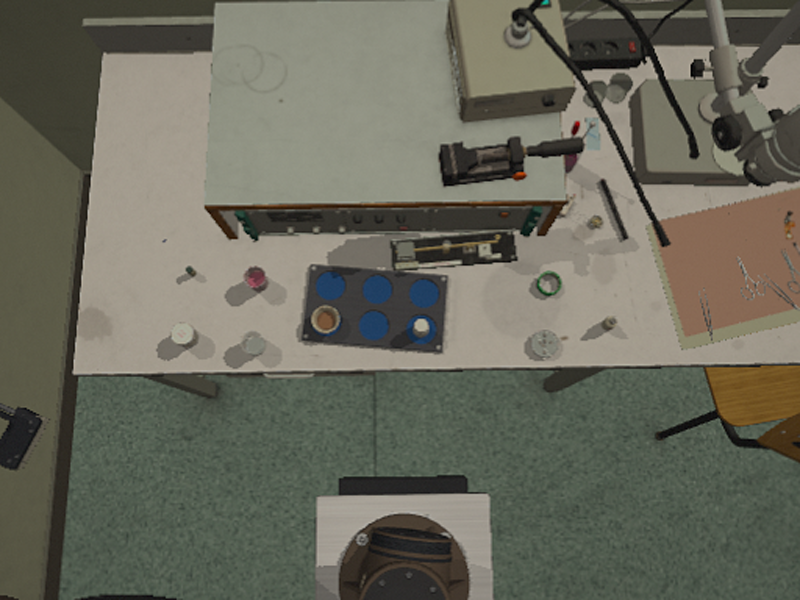

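View pics/scene0.png

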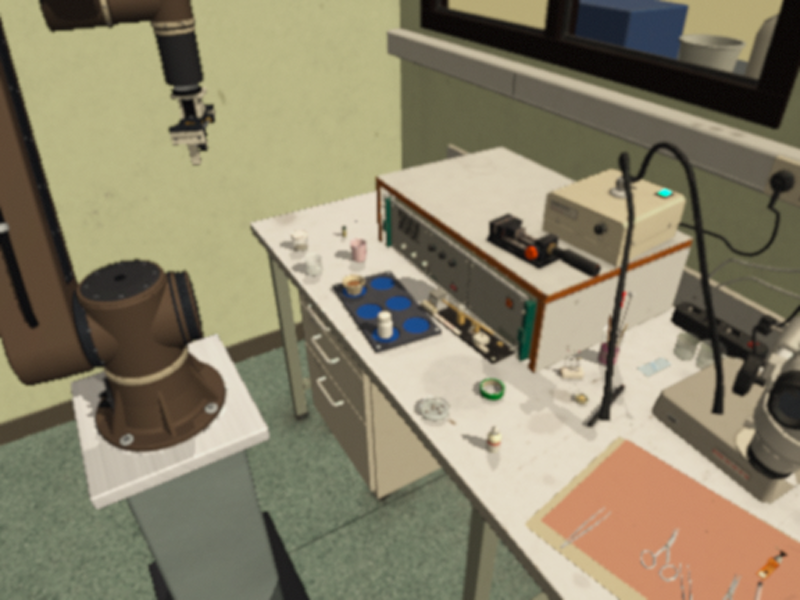

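The top view (800x600 scaling) shows the mortar at (325,320) in the +y front well and the white bottle at (421,328) in the -y one. The jar is at (183,335), beaker (253,344), vial (191,271), cup (256,278), tape (548,284), dropper (610,324) and dish (545,345). A tool tray sits behind the stand on the right.

```bash
cat > h.py <<'E'
import numpy as np,cv2
from plant import ctrl
def ray(n,uv):
    c=ctrl.calibration(n);p=cv2.undistortPoints(np.array(uv,float).reshape(-1,1,2),c['K'],c['dist_coeffs']).reshape(-1,2)
    T=c['extrinsics'];return T[:3,3],np.c_[p,np.ones(len(p))]@T[:3,:3].T
def at_z(n,uv,z):
    o,d=ray(n,uv);return o+d*((z-o[2])/d[:,2])[:,None]
def proj(n,P):
    c=ctrl.calibration(n);Ti=np.linalg.inv(c['extrinsics'])
    return cv2.projectPoints(np.array(P,float).reshape(-1,1,3),cv2.Rodrigues(Ti[:3,:3])[0],Ti[:3,3],c['K'],c['dist_coeffs'])[0].reshape(-1,2)
E
python3 - <<'E'
from h import *
im=ctrl.snapshot('top')
a=[cv2.resize(im[165:240,x:x+200,::-1],None,fx=4,fy=4,interpolation=cv2.INTER_CUBIC) for x in(90,230)]
cv2.imwrite('pics/topcrop.png',np.vstack(a))
s=1/1.5625
for k,u,v,z in [('jar',183,331,.045),('beaker',253,342,.02),('vial',191,269,.03),('cup',256,272,.049),('tape',548,284,.014),('dropper',610,322,.04),('dish',545,345,.007),('mortar',325,320,.037),('wbot',421,325,.057),('trayBL',392,268,.0),('trayBR',515,262,0),('instr',355,235,0)]:
    p=at_z('top',[[u*s,v*s]],z)[0];print(k,p.round(3),np.hypot(*p[:2]).round(3))
hsv=cv2.cvtColor(im,cv2.COLOR_RGB2HSV)
m=cv2.inRange(hsv,(100,120,60),(125,255,255));n,l,st,ce=cv2.connectedComponentsWithStats(m)
for i in range(1,n):
    if st[i,4]>40: print(st[i],ce[i].round(1),at_z('top',[ce[i]],.005)[0].round(4))
E
```

```text
jar [0.454 0.405 0.045] 0.608
beaker [0.435 0.278 0.02 ] 0.516
vial [0.578 0.401 0.03 ] 0.703
cup [0.565 0.271 0.049] 0.626
tape [ 0.541 -0.292  0.014] 0.615
dropper [ 0.459 -0.399  0.04 ] 0.608
dish [ 0.422 -0.28   0.007] 0.507
mortar [0.472 0.14  0.037] 0.492
wbot [ 0.456 -0.041  0.057] 0.457
trayBL [0.582 0.012 0.   ] 0.583
trayBR [ 0.591 -0.232  0.   ] 0.635
instr [0.652 0.085 0.   ] 0.658
[202 174  19  18 260] [211.1 182.5] [0.548  0.1342 0.005 ]
[232 176  19  18 258] [241.1 184.9] [0.5391 0.0425 0.005 ]
[262 179  19  18 263] [270.9 187.4] [ 0.5297 -0.0487  0.005 ]
[230 199  19  19 270] [238.8 207.9] [0.4674 0.0499 0.005 ]
[260 202  19  18 157] [269.2 211.2] [ 0.456  -0.0419  0.005 ]
```

View pics/topcrop.png

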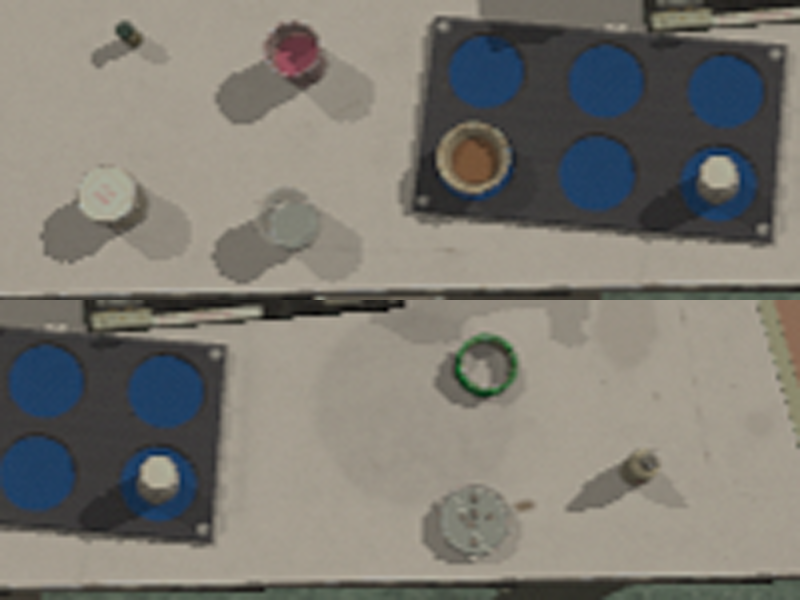

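The crop confirms the layout; native pixel = 90 (or 230) + px/4. I'll turn these into positions and check them by reprojecting outlines on the scene view.

```bash
python3 - <<'E'
from h import *
W=np.array([[.548,.1342],[.5391,.0425],[.5297,-.0487],[.4674,.0499]])
B=np.array([[36,92],[36,0],[36,-92],[-36,0]])/1e3
from scipy.optimize import least_squares
f=lambda p:((B@np.array([[np.cos(p[2]),-np.sin(p[2])],[np.sin(p[2]),np.cos(p[2])]]).T+p[:2])-W).ravel()
r=least_squares(f,[.5,.05,-.1]);print('stand',r.x.round(4),'deg',np.degrees(r.x[2]).round(2),'res mm',(f(r.x)*1e3).round(1))
D={'jar':((90+107/4,165+193/4),.045,.022,0),'cup':((90+294/4,165+47/4),.049,.0215,0),'tape':((230+486/4,165+65/4),.014,.0235,0),'dropper':((230+648/4,165+163/4),.055,.012,.033)}
im=ctrl.snapshot('scene')[:,:,::-1];K=4
big=cv2.resize(im,None,fx=K,fy=K,interpolation=cv2.INTER_CUBIC)
to=cv2.resize(ctrl.snapshot('top')[:,:,::-1],None,fx=K,fy=K,interpolation=cv2.INTER_CUBIC)
t=np.linspace(0,6.28,40)
tiles=[]
for k,(uv,z,rad,z2) in D.items():
    p=at_z('top',[uv],z)[0];print(k,p.round(4))
    row=[]
    for n,I in(('scene',big),('top',to)):
        for zz in (z2 or z,0):
            q=proj(n,np.c_[p[0]+rad*np.cos(t),p[1]+rad*np.sin(t),0*t+zz])*K+(K-1)/2
            cv2.polylines(I,[q.round().astype(np.int32)],True,(0,0,255) if zz else (255,255,0),1)
        c=q.mean(0).astype(int);row.append(I[c[1]-120:c[1]+80,c[0]-100:c[0]+100])
    tiles.append(np.vstack(row))
cv2.imwrite('pics/ov.png',np.hstack(tiles))
E
```

```text
stand [ 0.5031  0.0463 -0.0999] deg -5.72 res mm [ 0.1  0.  -0.1  0.2  0.1 -0.2 -0.1 -0. ]
jar [0.4494 0.4054 0.045 ]
cup [0.5566 0.2713 0.049 ]
tape [ 0.5428 -0.2943  0.014 ]
dropper [ 0.4568 -0.3987  0.055 ]
```

View pics/ov.png

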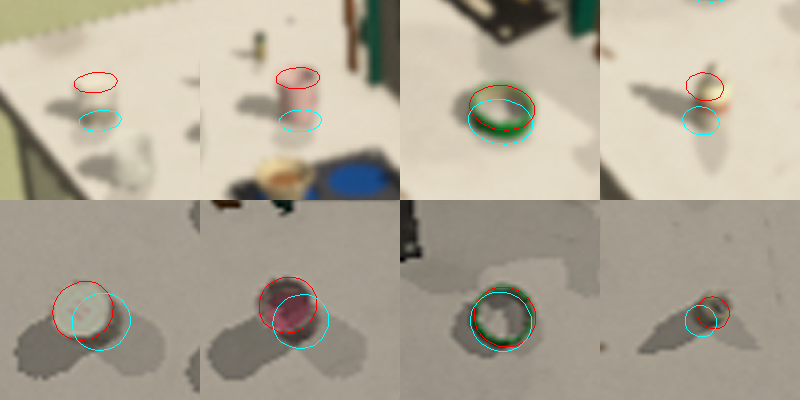

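The jar, cup and tape outlines agree in both views. The dropper estimate is about 1 cm off, so I'll refine it later. I'm squaring the tool to the stand and approaching the jar.

{"method": "apply_moves", "body": {"targets": [{"travel": [0,0,0],"roll": -6.2,"jaw": 80},{"travel": [0,0,0],"roll": -6.2,"jaw": 80},{"travel": [0,0,0],"roll": -6.3,"jaw": 80},{"travel": [32,32,0],"roll": 0,"jaw": 80},{"travel": [32,32,0],"roll": 0,"jaw": 80},{"travel": [32,32,20],"roll": 0,"jaw": 80},{"travel": [32,32,35],"roll": 0,"jaw": 80},{"travel": [32,32,35],"roll": 0,"jaw": 80},{"travel": [31,31,35],"roll": 0,"jaw": 80},{"travel": [0,0,0],"roll": 0,"jaw": 80}]}}

```text
clock: 1.25
tool_pos: [0.4398, 0.4124, 0.1315]
orientation: [179.6, 0.2, -6.0]
force: [0.0, 0.3, 0.3]
opening: 0.0799
gripper_force: 0.0
```

```bash
cat >> h.py <<'E'
from scipy.spatial.transform import Rotation
def go(x,y,z):
    o=ctrl.get_obs();R=Rotation.from_euler('xyz',o['orientation'],degrees=True).as_matrix()
    print('clock',o['clock'],'pos',o['tool_pos'].round(4),'rpy',o['orientation'].round(2),'open',o['opening'].round(4),'need mm',(R.T@(np.array([x,y,z])-o['tool_pos'])*1e3).round(1))
E
python3 - <<'E'
from h import *
go(.4494,.4054,.042)
a,b=[ctrl.snapshot(n)[:,:,::-1] for n in('scene','top')]
a=a[60:240,100:300];b=b[130:250,60:260]
cv2.imwrite('pics/g1.png',cv2.resize(np.vstack([a,b]),(400*1,600)))
E
```

```text
Traceback (most recent call last):
  File "h.py", line 14, in go
    print('clock',o['clock'],'pos',o['tool_pos'].round(4),'rpy',o['orientation'].round(2),'open',o['opening'].round(4),'need mm',(R.T@(np.array([x,y,z])-o['tool_pos'])*1e3).round(1))
                                                                                                 ^^^^^^^^^^^^^^^^^^
AttributeError: 'float' object has no attribute 'round'
```

```bash
sed -i "s/o\['opening'\].round(4)/round(o['opening'],4)/" h.py
python3 - <<'E'
from h import *
a,b=[ctrl.snapshot(n)[:,:,::-1] for n in('scene','top')]
go(.4494,.4054,.042)
a=a[60:240,100:300];b=b[130:250,60:260]
cv2.imwrite('pics/g1.png',cv2.resize(np.vstack([a,b]),(400*1,600)))
E
```

```text
clock 1.35 pos [0.4402 0.4171 0.1354] rpy [ 1.7991e+02  3.0000e-02 -5.8000e+00] open 0.08 need mm [10.4 10.5 93.5]
```

View pics/g1.png

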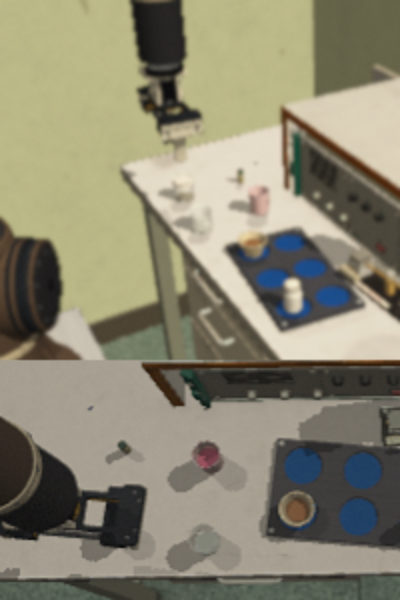

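The gripper stands just behind and left of the jar with its long side along y, as assumed. Rows over 50 mm get cut short, so I'm correcting and descending.

{"method": "apply_moves", "body": {"targets": [{"travel": [10,10,0],"roll": 0,"jaw": 80},{"travel": [0,0,30],"roll": 0,"jaw": 80},{"travel": [0,0,30],"roll": 0,"jaw": 80},{"travel": [0,0,20],"roll": 0,"jaw": 80},{"travel": [0,0,13],"roll": 0,"jaw": 80},{"travel": [0,0,0],"roll": 0,"jaw": 40},{"travel": [0,0,0],"roll": 0,"jaw": 36},{"travel": [0,0,0],"roll": 0,"jaw": 36},{"travel": [0,0,0],"roll": 0,"jaw": 36},{"travel": [0,0,0],"roll": 0,"jaw": 36}]}}

```text
clock: 2.35
tool_pos: [0.4489, 0.4077, 0.0441]
orientation: [-179.9, -0.0, -5.7]
force: [-0.3, 1.7, -0.1]
opening: 0.0453
gripper_force: 0.3
```

{"method": "apply_moves", "body": {"targets": [{"travel": [0,0,0],"roll": 0,"jaw": 36},{"travel": [0,0,0],"roll": 0,"jaw": 36},{"travel": [0,0,0],"roll": 0,"jaw": 36},{"travel": [0,0,0],"roll": 0,"jaw": 36},{"travel": [0,0,0],"roll": 0,"jaw": 36}]}}

```text
clock: 2.85
tool_pos: [0.4489, 0.4077, 0.044]
orientation: [-179.9, -0.0, -5.7]
force: [-2.1, -0.4, 5.9]
opening: 0.0416
gripper_force: 30.0
```

{"method": "apply_moves", "body": {"targets": [{"travel": [0,0,-15],"roll": 0,"jaw": 36},{"travel": [0,0,-30],"roll": 0,"jaw": 36},{"travel": [0,0,-40],"roll": 0,"jaw": 36},{"travel": [0,0,0],"roll": 0,"jaw": 36}]}}

```text
clock: 3.25
tool_pos: [0.4506, 0.4097, 0.1336]
orientation: [-179.6, -0.3, -5.6]
force: [0.1, 1.6, -0.1]
opening: 0.0415
gripper_force: 30.0
```

```bash
python3 - <<'E'
from h import *
a,b=[ctrl.snapshot(n)[:,:,::-1] for n in('scene','top')]
o=ctrl.get_obs();go(.5299,-.0488,.15)
P=o['tool_pos']; q=proj('scene',[P-[0,0,.003],P-[0,0,.022]]);print(q.round(1),o['gripper_force'])
x,y=q[0].astype(int);a=a[y-50:y+50,x-50:x+50].copy();b=b[180:240,80:180]
cv2.imwrite('pics/g2.png',cv2.resize(np.vstack([a,b]),(375,600),interpolation=cv2.INTER_CUBIC))
E
```

```text
clock 3.35 pos [0.4487 0.4076 0.1291] rpy [-1.7988e+02 -4.0000e-02 -5.7100e+00] open 0.0414 need mm [126.2 446.  -21.7]
[[188.6 131.5]
 [189.1 135.8]] 29.999803916725796
```

View pics/g2.png

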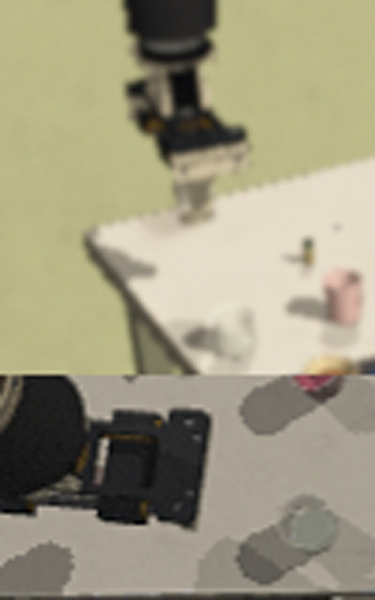

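The jar is lifted and hangs centred under the fingers. Moving on to its well.

{"method": "apply_moves", "body": {"targets": [{"travel": [20,36,0],"roll": 0,"jaw": 36},{"travel": [20,41,0],"roll": 0,"jaw": 36},{"travel": [20,41,0],"roll": 0,"jaw": 36},{"travel": [20,41,0],"roll": 0,"jaw": 36},{"travel": [20,41,0],"roll": 0,"jaw": 36},{"travel": [16,41,0],"roll": 0,"jaw": 36},{"travel": [10,41,0],"roll": 0,"jaw": 36},{"travel": [0,41,0],"roll": 0,"jaw": 36},{"travel": [0,41,0],"roll": 0,"jaw": 36},{"travel": [0,41,0],"roll": 0,"jaw": 36}]}}

```text
clock: 4.35
tool_pos: [0.5324, -0.0102, 0.1267]
orientation: [180.0, 0.1, -5.7]
force: [-0.3, 0.5, -0.4]
opening: 0.0416
gripper_force: 30.0
```

{"method": "apply_moves", "body": {"targets": [{"travel": [0,41,0],"roll": 0,"jaw": 36},{"travel": [0,0,0],"roll": 0,"jaw": 36},{"travel": [0,0,0],"roll": 0,"jaw": 36},{"travel": [0,0,0],"roll": 0,"jaw": 36}]}}

```text
clock: 4.75
tool_pos: [0.5294, -0.0488, 0.1274]
orientation: [180.0, 0.1, -5.7]
force: [0.2, 0.4, -0.7]
opening: 0.0413
gripper_force: 30.0
```

```bash
python3 - <<'E'
from h import *
go(.5299,-.0488,.050)
E
```

```text
clock 4.75 pos [ 0.5294 -0.0488  0.1274] rpy [ 1.7998e+02  8.0000e-02 -5.7000e+00] open 0.0413 need mm [ 0.6 -0.1 77.4]
```

{"method": "apply_moves", "body": {"targets": [{"travel": [0,0,25],"roll": 0,"jaw": 36},{"travel": [0,0,25],"roll": 0,"jaw": 36},{"travel": [0,0,15],"roll": 0,"jaw": 36},{"travel": [0,0,8],"roll": 0,"jaw": 36},{"travel": [0,0,3],"roll": 0,"jaw": 36},{"travel": [0,0,0],"roll": 0,"jaw": 36},{"travel": [0,0,0],"roll": 0,"jaw": 36},{"travel": [0,0,0],"roll": 0,"jaw": 36}]}}

```text
clock: 5.55
tool_pos: [0.5303, -0.0488, 0.053]
orientation: [-180.0, -0.1, -5.7]
force: [-0.1, 0.0, 0.2]
opening: 0.0416
gripper_force: 30.0
```

```bash
python3 - <<'E'
from h import *
a=ctrl.snapshot('scene')[:,:,::-1]
go(.5299,-.0488,.049)
x,y=proj('scene',[.53,-.049,.03])[0].astype(int);a=a[y-40:y+40,x-50:x+50]
cv2.imwrite('pics/g3.png',cv2.resize(a,(600,480),interpolation=cv2.INTER_CUBIC))
E
```

```text
clock 5.6 pos [ 0.5302 -0.0489  0.0529] rpy [-1.7997e+02 -8.0000e-02 -5.6900e+00] open 0.0415 need mm [-0.3 -0.1  3.9]
```

View pics/g3.png

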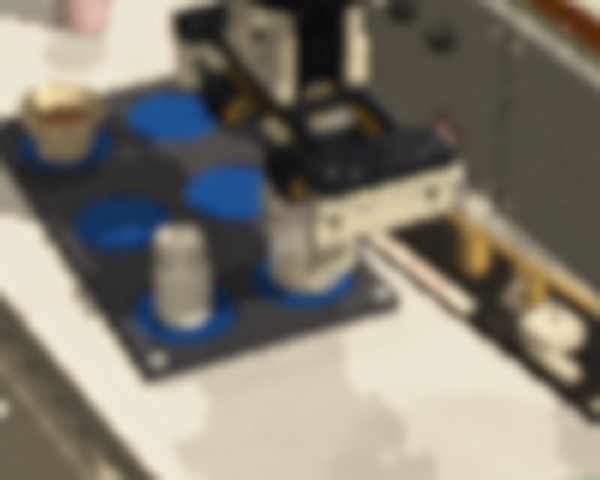

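The jar at (310,250) hangs upright and centred over its well, a few mm up. The bottle at (180,275) is untouched. Lowering until contact, then releasing.

{"method": "apply_moves", "body": {"targets": [{"travel": [0,0,2],"roll": 0,"jaw": 36},{"travel": [0,0,1],"roll": 0,"jaw": 36},{"travel": [0,0,1],"roll": 0,"jaw": 36},{"travel": [0,0,0],"roll": 0,"jaw": 36},{"travel": [0,0,0],"roll": 0,"jaw": 36}]}}

```text
clock: 6.1
tool_pos: [0.5299, -0.0491, 0.0489]
orientation: [180.0, -0.0, -5.7]
force: [-3.7, 0.3, 8.1]
opening: 0.0417
gripper_force: 30.0
```

{"method": "apply_moves", "body": {"targets": [{"travel": [0,0,0],"roll": 0,"jaw": 50},{"travel": [0,0,0],"roll": 0,"jaw": 65},{"travel": [0,0,0],"roll": 0,"jaw": 65},{"travel": [0,0,0],"roll": 0,"jaw": 65},{"travel": [0,0,0],"roll": 0,"jaw": 65},{"travel": [0,0,-20],"roll": 0,"jaw": 75},{"travel": [0,0,-40],"roll": 0,"jaw": 75},{"travel": [0,0,-40],"roll": 0,"jaw": 75},{"travel": [0,0,0],"roll": 0,"jaw": 75}]}}

```text
clock: 7.0
tool_pos: [0.533, -0.0487, 0.1537]
orientation: [-179.9, -0.5, -5.6]
force: [-0.3, -0.1, -0.2]
opening: 0.075
gripper_force: 0.0
```

```bash
python3 - <<'E'
from h import *
go(.5566,.2713,.13)
E
```

```text
clock 7.0 pos [ 0.533  -0.0487  0.1537] rpy [-179.89   -0.51   -5.63] open 0.075 need mm [  -8.1 -320.7   24.2]
```

{"method": "apply_moves", "body": {"targets": [{"travel": [0,-40,0],"roll": 0,"jaw": 75},{"travel": [0,-40,0],"roll": 0,"jaw": 75},{"travel": [0,-40,0],"roll": 0,"jaw": 75},{"travel": [0,-40,0],"roll": 0,"jaw": 75},{"travel": [0,-40,0],"roll": 0,"jaw": 75},{"travel": [0,-40,0],"roll": 0,"jaw": 75},{"travel": [0,-40,0],"roll": 0,"jaw": 75},{"travel": [-5,-40,20],"roll": 0,"jaw": 75},{"travel": [0,0,0],"roll": 0,"jaw": 75},{"travel": [0,0,0],"roll": 0,"jaw": 75}]}}

```text
clock: 8.0
tool_pos: [0.5558, 0.2704, 0.1269]
orientation: [179.9, 0.1, -5.6]
force: [-0.0, 0.6, -0.1]
opening: 0.0748
gripper_force: 0.0
```

```bash
python3 - <<'E'
from h import *
go(.5566,.2713,.041)
a=ctrl.snapshot('top');b=ctrl.snapshot('scene')
x,y=proj('top',[.53,-.049,.03])[0].astype(int);a=a[y-25:y+35,x-50:x+50,::-1]
x,y=proj('scene',[.5566,.271,.06])[0].astype(int);b=b[y-30:y+30,x-50:x+50,::-1]
cv2.imwrite('pics/g4.png',cv2.resize(np.vstack([a,b]),(500,600),interpolation=cv2.INTER_CUBIC))
E
```

```text
clock 8.0 pos [0.5558 0.2704 0.1269] rpy [ 1.799e+02  9.000e-02 -5.600e+00] open 0.0748 need mm [ 0.9 -1.1 85.9]
```

View pics/g4.png

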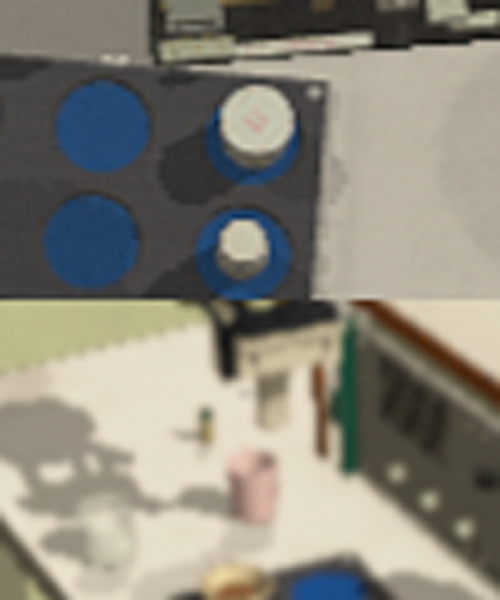

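The jar sits upright in its well with its lid at (257,120). The gripper is above the cup, so I'm descending and gripping.

{"method": "apply_moves", "body": {"targets": [{"travel": [1,-1,30],"roll": 0,"jaw": 75},{"travel": [0,0,25],"roll": 0,"jaw": 75},{"travel": [0,0,20],"roll": 0,"jaw": 75},{"travel": [0,0,11],"roll": 0,"jaw": 75},{"travel": [0,0,0],"roll": 0,"jaw": 30},{"travel": [0,0,0],"roll": 0,"jaw": 30},{"travel": [0,0,0],"roll": 0,"jaw": 30},{"travel": [0,0,0],"roll": 0,"jaw": 30},{"travel": [0,0,0],"roll": 0,"jaw": 30},{"travel": [0,0,0],"roll": 0,"jaw": 30}]}}

```text
clock: 9.1
tool_pos: [0.558, 0.2712, 0.043]
orientation: [-179.9, -0.1, -5.7]
force: [-0.1, 0.1, 2.6]
opening: 0.0412
gripper_force: 30.0
```

{"method": "apply_moves", "body": {"targets": [{"travel": [0,0,0],"roll": 0,"jaw": 30},{"travel": [0,0,0],"roll": 0,"jaw": 30},{"travel": [0,0,0],"roll": 0,"jaw": 30},{"travel": [0,0,-3],"roll": 0,"jaw": 30},{"travel": [0,0,-25],"roll": 0,"jaw": 30},{"travel": [0,0,-25],"roll": 0,"jaw": 30},{"travel": [0,0,-25],"roll": 0,"jaw": 30},{"travel": [0,0,0],"roll": 0,"jaw": 30},{"travel": [0,0,0],"roll": 0,"jaw": 30}]}}

```text
clock: 10.0
tool_pos: [0.5574, 0.2708, 0.1204]
orientation: [-180.0, -0.0, -5.7]
force: [0.8, -0.7, -0.9]
opening: 0.0415
gripper_force: 30.0
```

```bash
python3 - <<'E'
from h import *
go(.548,.1342,.12)
E
```

```text
clock 10.0 pos [0.5574 0.2708 0.1204] rpy [-1.7996e+02 -1.0000e-02 -5.7100e+00] open 0.0415 need mm [  4.2 136.8   0.3]
```

{"method": "apply_moves", "body": {"targets": [{"travel": [2,34,0],"roll": 0,"jaw": 30},{"travel": [2,34,0],"roll": 0,"jaw": 30},{"travel": [0,34,0],"roll": 0,"jaw": 30},{"travel": [0,34,0],"roll": 0,"jaw": 30},{"travel": [0,0,10],"roll": 0,"jaw": 30},{"travel": [0,0,25],"roll": 0,"jaw": 30},{"travel": [0,0,20],"roll": 0,"jaw": 30},{"travel": [0,0,10],"roll": 0,"jaw": 30},{"travel": [0,0,0],"roll": 0,"jaw": 30},{"travel": [0,0,0],"roll": 0,"jaw": 30}]}}

```text
clock: 11.0
tool_pos: [0.5482, 0.1353, 0.0551]
orientation: [180.0, 0.0, -5.7]
force: [0.0, -0.1, 0.1]
opening: 0.0413
gripper_force: 30.0
```

```bash
python3 - <<'E'
from h import *
a=ctrl.snapshot('scene')[:,:,::-1]
go(.548,.1342,.048)
x,y=proj('scene',[.548,.134,.03])[0].astype(int);a=a[y-40:y+40,x-50:x+50]
cv2.imwrite('pics/g5.png',cv2.resize(a,(600,480),interpolation=cv2.INTER_CUBIC))
E
```

```text
clock 11.05 pos [0.5485 0.1354 0.0556] rpy [-1.7999e+02 -3.0000e-02 -5.6700e+00] open 0.0411 need mm [-0.4  1.3  7.6]
```

View pics/g5.png

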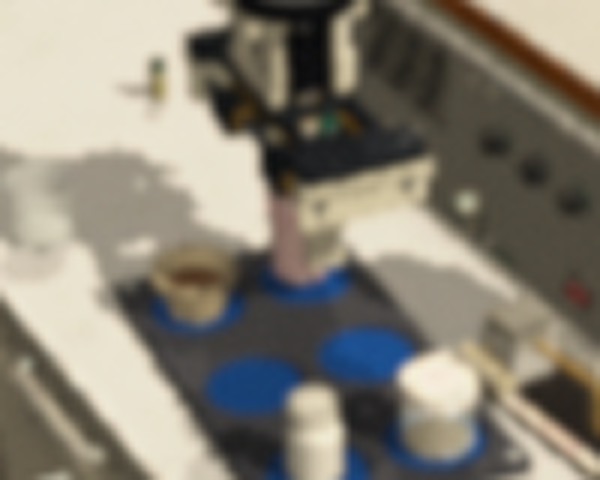

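The cup hangs over its well at (300,250), a few mm up, and looks slightly forward but inside it. Lowering to contact and releasing.

{"method": "apply_moves", "body": {"targets": [{"travel": [2,1,4],"roll": 0,"jaw": 30},{"travel": [0,0,2],"roll": 0,"jaw": 30},{"travel": [0,0,1.5],"roll": 0,"jaw": 30},{"travel": [0,0,0],"roll": 0,"jaw": 30},{"travel": [0,0,0],"roll": 0,"jaw": 30}]}}

```text
clock: 11.55
tool_pos: [0.5502, 0.1339, 0.048]
orientation: [-180.0, -0.0, -5.7]
force: [-0.5, -0.3, 2.2]
opening: 0.0412
gripper_force: 30.0
```

{"method": "apply_moves", "body": {"targets": [{"travel": [0,0,0],"roll": 0,"jaw": 50},{"travel": [0,0,0],"roll": 0,"jaw": 62},{"travel": [0,0,0],"roll": 0,"jaw": 62},{"travel": [0,0,0],"roll": 0,"jaw": 62},{"travel": [0,0,0],"roll": 0,"jaw": 62},{"travel": [0,0,-20],"roll": 0,"jaw": 62},{"travel": [0,0,-40],"roll": 0,"jaw": 62},{"travel": [0,0,-45],"roll": 0,"jaw": 62},{"travel": [0,40,0],"roll": 0,"jaw": 62},{"travel": [0,40,0],"roll": 0,"jaw": 62}]}}

```text
clock: 12.55
tool_pos: [0.5428, 0.0545, 0.1544]
orientation: [-179.9, -0.2, -5.6]
force: [0.4, -0.3, -0.2]
opening: 0.0619
gripper_force: 0.0
```

{"method": "apply_moves", "body": {"targets": [{"travel": [0,45,0],"roll": 0,"jaw": 62},{"travel": [0,45,0],"roll": 0,"jaw": 62},{"travel": [0,45,0],"roll": 0,"jaw": 62},{"travel": [-10,45,0],"roll": 0,"jaw": 62},{"travel": [-10,45,0],"roll": 0,"jaw": 62},{"travel": [-10,45,0],"roll": 0,"jaw": 62},{"travel": [-10,45,0],"roll": 0,"jaw": 62},{"travel": [0,0,0],"roll": 0,"jaw": 62},{"travel": [0,0,0],"roll": 0,"jaw": 62}]}}

```text
clock: 13.45
tool_pos: [0.4703, -0.2563, 0.1526]
orientation: [-180.0, 0.0, -5.9]
force: [0.8, 0.5, -0.5]
opening: 0.0618
gripper_force: 0.0
```

```bash
python3 - <<'E'
from h import *
a=ctrl.snapshot('top')[:,:,::-1];b=ctrl.snapshot('scene')[:,:,::-1]
x,y=proj('top',[.457,-.399,.03])[0].astype(int);print('top origin',x-20,y-20)
u,v=proj('scene',[.457,-.399,.03])[0].astype(int);print('scene origin',u-20,v-20)
x2,y2=proj('top',[.503,.046,.03])[0].astype(int);print('stand origin',x2-60,y2-30)
f=lambda i,w,h:cv2.resize(i,(w,h),interpolation=cv2.INTER_CUBIC)
c=np.hstack([f(a[y-20:y+20,x-20:x+20],320,320),f(b[v-20:v+20,u-20:u+20],320,320)])
d=f(a[y2-30:y2+22,x2-60:x2+60],640,277)
cv2.imwrite('pics/g6.png',np.vstack([c,d]))
E
```

```text
top origin 369 187
scene origin 293 259
stand origin 179 164
```

View pics/g6.png

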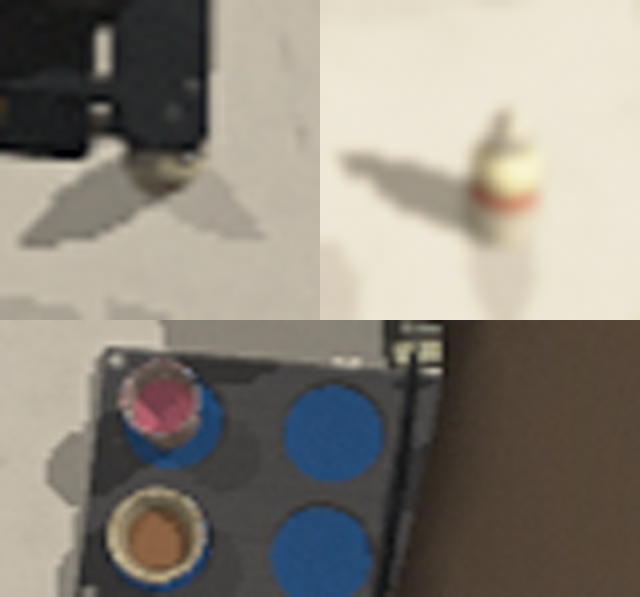

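```bash
python3 - <<'E'
from h import *
print('scene tip',at_z('scene',[[315.4,272]],.055),'base',at_z('scene',[[315,286.5]],0),'band',at_z('scene',[[293+184/8-.5,259+197/8-.5]],.02))
print('top base',at_z('top',[[389.1,206.5]],0))
def st(p):
    c,s=np.cos(-.0999),np.sin(-.0999);d=p[:2]-[.5031,.0463];return (np.array([c*d[0]+s*d[1],-s*d[0]+c*d[1]])*1e3).round(1)
print('cup',st(at_z('top',[[208.9,179.5]],.054)[0]))
im=ctrl.snapshot('top');
x,y=proj('top',[.53,-.049,.03])[0].astype(int)
j=at_z('top',[[x-50+257/5-.5,y-25+120/5-.5]],.05)[0];print('jar',j.round(4),st(j))
go(.46,-.408,.03)
E
```

```text
scene tip [[ 0.45956976 -0.39920905  0.055     ]] base [[ 0.46232431 -0.4013223   0.        ]] band [[ 0.45834142 -0.4058677   0.02      ]]
top base [[ 0.46540234 -0.4067526   0.        ]]
cup [32.5 93.1]
jar [ 0.5306 -0.0503  0.05  ] [ 36.9 -93.3]
clock 13.6 pos [ 0.4713 -0.2545  0.1527] rpy [-180.     -0.     -5.64] open 0.0618 need mm [  3.8 153.9 122.7]
```

{"method": "apply_moves", "body": {"targets": [{"travel": [5,40,0],"roll": 0,"jaw": 62},{"travel": [0,40,0],"roll": 0,"jaw": 62},{"travel": [0,40,0],"roll": 0,"jaw": 62},{"travel": [0,28,20],"roll": 0,"jaw": 62},{"travel": [0,0,25],"roll": 0,"jaw": 62},{"travel": [0,0,0],"roll": 0,"jaw": 62},{"travel": [0,0,0],"roll": 0,"jaw": 62}]}}

```text
clock: 14.3
tool_pos: [0.4617, -0.402, 0.1077]
orientation: [-180.0, 0.1, -5.6]
force: [-0.6, 0.6, 0.6]
opening: 0.0617
gripper_force: 0.0
```

```bash
python3 - <<'E'
from h import *
go(.4615,-.4025,.027)
E
```

```text
clock 14.3 pos [ 0.4617 -0.402   0.1077] rpy [-1.7999e+02  7.0000e-02 -5.5900e+00] open 0.0617 need mm [-0.1  0.5 80.7]
```

{"method": "apply_moves", "body": {"targets": [{"travel": [0,0,30],"roll": 0,"jaw": 62},{"travel": [0,0,25],"roll": 0,"jaw": 62},{"travel": [0,0,15],"roll": 0,"jaw": 62},{"travel": [0,0,9],"roll": 0,"jaw": 62},{"travel": [0,0,0],"roll": 0,"jaw": 45},{"travel": [0,0,0],"roll": 0,"jaw": 30},{"travel": [0,0,0],"roll": 0,"jaw": 15},{"travel": [0,0,0],"roll": 0,"jaw": 15},{"travel": [0,0,0],"roll": 0,"jaw": 15},{"travel": [0,0,0],"roll": 0,"jaw": 15}]}}

```text
clock: 15.3
tool_pos: [0.4614, -0.4032, 0.0291]
orientation: [180.0, -0.0, -5.7]
force: [-0.4, 1.3, 1.9]
opening: 0.022
gripper_force: 30.0
```

{"method": "apply_moves", "body": {"targets": [{"travel": [0,0,0],"roll": 0,"jaw": 15},{"travel": [0,0,0],"roll": 0,"jaw": 15},{"travel": [0,0,0],"roll": 0,"jaw": 15},{"travel": [0,0,0],"roll": 0,"jaw": 15}]}}

```text
clock: 15.7
tool_pos: [0.4615, -0.4032, 0.0291]
orientation: [180.0, -0.0, -5.7]
force: [-0.6, 1.8, 4.3]
opening: 0.0218
gripper_force: 30.0
```

{"method": "apply_moves", "body": {"targets": [{"travel": [0,0,-10],"roll": 0,"jaw": 15},{"travel": [0,0,-40],"roll": 0,"jaw": 15},{"travel": [0,0,-40],"roll": 0,"jaw": 15},{"travel": [0,0,-15],"roll": 0,"jaw": 15},{"travel": [0,-30,0],"roll": 0,"jaw": 15},{"travel": [0,-40,0],"roll": 0,"jaw": 15},{"travel": [0,-40,0],"roll": 0,"jaw": 15},{"travel": [0,-40,0],"roll": 0,"jaw": 15},{"travel": [0,-40,0],"roll": 0,"jaw": 15},{"travel": [0,-40,0],"roll": 0,"jaw": 15}]}}

```text
clock: 16.7
tool_pos: [0.4839, -0.1726, 0.1342]
orientation: [-180.0, -0.0, -5.7]
force: [0.8, 0.3, -0.6]
opening: 0.0221
gripper_force: 30.0
```

{"method": "apply_moves", "body": {"targets": [{"travel": [-10,-40,0],"roll": 0,"jaw": 15},{"travel": [-10,-40,0],"roll": 0,"jaw": 15},{"travel": [-10,-40,0],"roll": 0,"jaw": 15},{"travel": [-9,-40,0],"roll": 0,"jaw": 15},{"travel": [0,-40,0],"roll": 0,"jaw": 15},{"travel": [0,-20,0],"roll": 0,"jaw": 15},{"travel": [0,0,0],"roll": 0,"jaw": 15},{"travel": [0,0,0],"roll": 0,"jaw": 15},{"travel": [0,0,0],"roll": 0,"jaw": 15}]}}

```text
clock: 17.6
tool_pos: [0.4668, 0.0481, 0.1337]
orientation: [180.0, 0.0, -5.7]
force: [0.3, 0.4, -0.6]
opening: 0.0219
gripper_force: 30.0
```

```bash
python3 - <<'E'
from h import *
go(.4672,.0499,.034)
E
```

```text
clock 17.6 pos [0.4668 0.0481 0.1337] rpy [ 1.80e+02  2.00e-02 -5.73e+00] open 0.0219 need mm [ 0.2 -1.8 99.7]
```

{"method": "apply_moves", "body": {"targets": [{"travel": [0,-2,20],"roll": 0,"jaw": 15},{"travel": [0,0,25],"roll": 0,"jaw": 15},{"travel": [0,0,25],"roll": 0,"jaw": 15},{"travel": [0,0,15],"roll": 0,"jaw": 15},{"travel": [0,0,7],"roll": 0,"jaw": 15},{"travel": [0,0,3],"roll": 0,"jaw": 15},{"travel": [0,0,0],"roll": 0,"jaw": 15},{"travel": [0,0,0],"roll": 0,"jaw": 15}]}}

```text
clock: 18.4
tool_pos: [0.4678, 0.0507, 0.0394]
orientation: [-180.0, -0.1, -5.7]
force: [-0.6, 0.2, -0.9]
opening: 0.022
gripper_force: 30.0
```

```bash
python3 - <<'E'
from h import *
a=ctrl.snapshot('scene')[:,:,::-1]
go(.4672,.0499,.034)
x,y=proj('scene',[.467,.05,.03])[0].astype(int);a=a[y-40:y+40,x-50:x+50]
cv2.imwrite('pics/g7.png',cv2.resize(a,(600,480),interpolation=cv2.INTER_CUBIC))
E
```

```text
clock 18.45 pos [0.4679 0.0508 0.0395] rpy [-1.7996e+02 -7.0000e-02 -5.7000e+00] open 0.0221 need mm [-0.6  0.9  5.5]
```

View pics/g7.png

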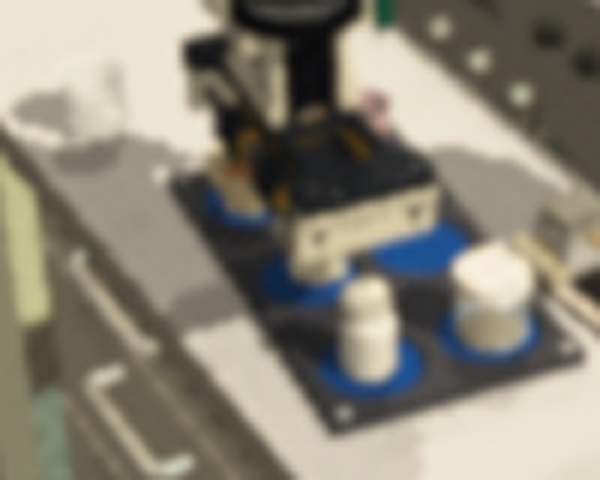

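The dropper hangs inside the front middle well, and the bottle and jar beside it are untouched. Lowering to contact and releasing.

{"method": "apply_moves", "body": {"targets": [{"travel": [0,0,3],"roll": 0,"jaw": 15},{"travel": [0,0,1.5],"roll": 0,"jaw": 15},{"travel": [0,0,1],"roll": 0,"jaw": 15},{"travel": [0,0,0],"roll": 0,"jaw": 15},{"travel": [0,0,0],"roll": 0,"jaw": 15}]}}

```text
clock: 18.95
tool_pos: [0.4675, 0.0507, 0.034]
orientation: [-180.0, -0.0, -5.7]
force: [-3.6, 0.1, 12.3]
opening: 0.0217
gripper_force: 30.0
```

{"method": "apply_moves", "body": {"targets": [{"travel": [0,0,0],"roll": 0,"jaw": 30},{"travel": [0,0,0],"roll": 0,"jaw": 44},{"travel": [0,0,0],"roll": 0,"jaw": 44},{"travel": [0,0,0],"roll": 0,"jaw": 44},{"travel": [0,0,-20],"roll": 0,"jaw": 44},{"travel": [0,0,-40],"roll": 0,"jaw": 44},{"travel": [0,0,-45],"roll": 0,"jaw": 44},{"travel": [0,0,-10],"roll": 0,"jaw": 70},{"travel": [0,40,0],"roll": 0,"jaw": 75},{"travel": [0,40,0],"roll": 0,"jaw": 75}]}}

```text
clock: 19.95
tool_pos: [0.4595, -0.029, 0.1486]
orientation: [-180.0, -0.1, -5.6]
force: [0.3, -0.8, -0.4]
opening: 0.0627
gripper_force: 0.0
```

{"method": "apply_moves", "body": {"targets": [{"travel": [15,40,0],"roll": 0,"jaw": 75},{"travel": [15,40,0],"roll": 0,"jaw": 75},{"travel": [15,40,0],"roll": 0,"jaw": 75},{"travel": [15,40,0],"roll": 0,"jaw": 75},{"travel": [15,40,0],"roll": 0,"jaw": 75},{"travel": [15,40,0],"roll": 0,"jaw": 75},{"travel": [18,18,20],"roll": 0,"jaw": 75},{"travel": [0,0,20],"roll": 0,"jaw": 75},{"travel": [0,0,0],"roll": 0,"jaw": 75},{"travel": [0,0,0],"roll": 0,"jaw": 75}]}}

```text
clock: 20.95
tool_pos: [0.5407, -0.2963, 0.1077]
orientation: [-180.0, 0.1, -5.7]
force: [0.2, -0.6, 0.7]
opening: 0.0751
gripper_force: 0.0
```

```bash
python3 - <<'E'
from h import *
a=ctrl.snapshot('scene')[:,:,::-1];b=ctrl.snapshot('top')[:,:,::-1]
go(.5428,-.2945,.027)
x,y=proj('scene',[.5,.0,.03])[0].astype(int);a=a[y-30:y+50,x-50:x+70]
u,v=proj('top',[.503,.0,.03])[0].astype(int);print(u-60,v-30)
b=b[v-30:v+50,u-60:u+60]
cv2.imwrite('pics/g8.png',cv2.resize(np.vstack([a,b]),(450,600),interpolation=cv2.INTER_CUBIC))
E
```

```text
clock 21.05 pos [ 0.5417 -0.2961  0.1092] rpy [ 1.7998e+02 -7.0000e-02 -5.6400e+00] open 0.0754 need mm [ 0.9 -1.8 82.2]
195 164
```

View pics/g8.png

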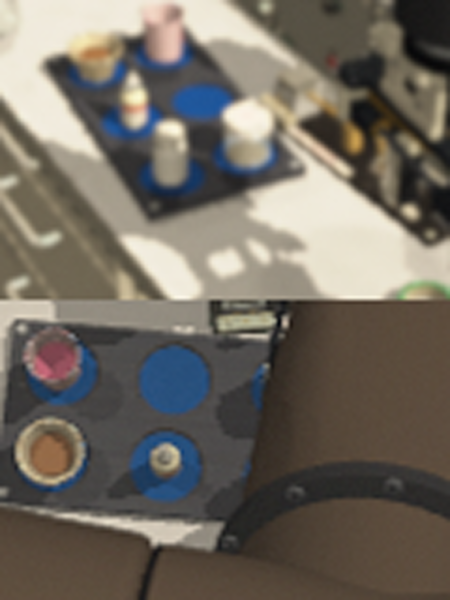

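The dropper stands upright in its well, and the cup, jar, bottle and mortar are all in place. For the tape I turn 20° so the body stays away from the tray.

{"method": "apply_moves", "body": {"targets": [{"travel": [1,-2,0],"roll": -7,"jaw": 75},{"travel": [0,0,0],"roll": -7,"jaw": 75},{"travel": [0,0,0],"roll": -6,"jaw": 75},{"travel": [0,0,15],"roll": 0,"jaw": 75},{"travel": [0,0,15],"roll": 0,"jaw": 75},{"travel": [0,0,0],"roll": 0,"jaw": 75},{"travel": [0,0,0],"roll": 0,"jaw": 75}]}}

```text
clock: 21.75
tool_pos: [0.5429, -0.2943, 0.0794]
orientation: [180.0, -0.1, 14.4]
force: [1.1, -0.3, 0.1]
opening: 0.075
gripper_force: 0.0
```

```bash
python3 - <<'E'
from h import *
go(.5428,-.2945,.026)
E
```

```text
clock 21.75 pos [ 0.5429 -0.2943  0.0794] rpy [ 1.7996e+02 -5.0000e-02  1.4360e+01] open 0.075 need mm [-0.2  0.2 53.4]
```

{"method": "apply_moves", "body": {"targets": [{"travel": [0,0,20],"roll": 0,"jaw": 75},{"travel": [0,0,20],"roll": 0,"jaw": 75},{"travel": [0,0,10],"roll": 0,"jaw": 75},{"travel": [0,0,4],"roll": 0,"jaw": 75},{"travel": [0,0,0],"roll": 0,"jaw": 60},{"travel": [0,0,0],"roll": 0,"jaw": 50},{"travel": [0,0,0],"roll": 0,"jaw": 40},{"travel": [0,0,0],"roll": 0,"jaw": 40},{"travel": [0,0,0],"roll": 0,"jaw": 40},{"travel": [0,0,0],"roll": 0,"jaw": 40}]}}

```text
clock: 22.75
tool_pos: [0.5428, -0.2946, 0.0247]
orientation: [180.0, -0.0, 14.3]
force: [-0.8, 0.6, 4.2]
opening: 0.045
gripper_force: 30.0
```

{"method": "apply_moves", "body": {"targets": [{"travel": [0,0,0],"roll": 0,"jaw": 40},{"travel": [0,0,0],"roll": 0,"jaw": 40},{"travel": [0,0,0],"roll": 0,"jaw": 40},{"travel": [0,0,0],"roll": 0,"jaw": 40}]}}

```text
clock: 23.15
tool_pos: [0.5428, -0.2946, 0.0247]
orientation: [180.0, -0.0, 14.3]
force: [-1.0, 0.8, 4.3]
opening: 0.0449
gripper_force: 30.0
```

{"method": "apply_moves", "body": {"targets": [{"travel": [0,0,-10],"roll": 0,"jaw": 40},{"travel": [0,0,-35],"roll": 0,"jaw": 40},{"travel": [0,0,-40],"roll": 0,"jaw": 40},{"travel": [0,0,-25],"roll": 0,"jaw": 40},{"travel": [8,-39,0],"roll": 0,"jaw": 40},{"travel": [8,-39,0],"roll": 0,"jaw": 40},{"travel": [8,-39,0],"roll": 0,"jaw": 40},{"travel": [8,-39,0],"roll": 0,"jaw": 40},{"travel": [8,-39,0],"roll": 0,"jaw": 40},{"travel": [8,-39,0],"roll": 0,"jaw": 40}]}}

```text
clock: 24.15
tool_pos: [0.5307, -0.0544, 0.1347]
orientation: [-180.0, -0.0, 14.3]
force: [1.6, 0.4, -0.1]
opening: 0.0447
gripper_force: 30.0
```

{"method": "apply_moves", "body": {"targets": [{"travel": [0,0,0],"roll": 0,"jaw": 40},{"travel": [0,0,0],"roll": 0,"jaw": 40},{"travel": [0,0,0],"roll": 0,"jaw": 40}]}}

```text
clock: 24.45
tool_pos: [0.531, -0.0564, 0.1344]
orientation: [180.0, 0.0, 14.3]
force: [1.2, 0.2, 0.1]
opening: 0.045
gripper_force: 30.0
```

```bash
python3 - <<'E'
from h import *
go(.5303,-.0497,.075)
a=ctrl.snapshot('scene')[:,:,::-1]
x,y=proj('scene',[.53,-.05,.07])[0].astype(int);print(x-50,y-40);a=a[y-40:y+40,x-50:x+50]
cv2.imwrite('pics/g9.png',cv2.resize(a,(600,480),interpolation=cv2.INTER_CUBIC))
E
```

```text
clock 24.45 pos [ 0.531  -0.0564  0.1344] rpy [180.     0.    14.29] open 0.045 need mm [ 0.9 -6.6 59.4]
216 152
```

View pics/g9.png

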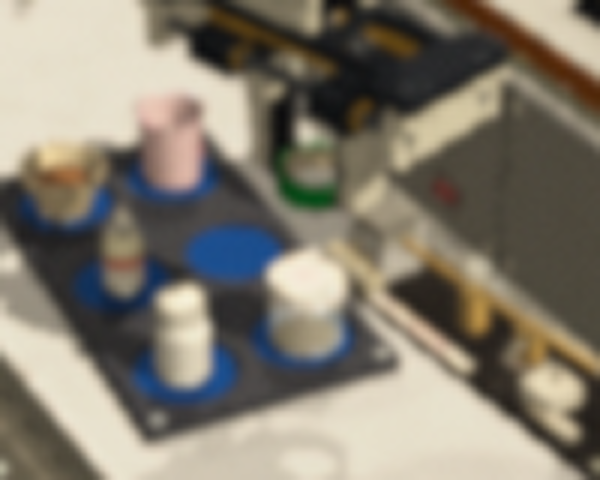

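The tape is held level at (315,170) above the jar lid at (305,283). Shifting 7 mm and lowering.

{"method": "apply_moves", "body": {"targets": [{"travel": [1,-6.5,0],"roll": 0,"jaw": 40},{"travel": [0,0,20],"roll": 0,"jaw": 40},{"travel": [0,0,20],"roll": 0,"jaw": 40},{"travel": [0,0,10],"roll": 0,"jaw": 40},{"travel": [0,0,5],"roll": 0,"jaw": 40},{"travel": [0,0,0],"roll": 0,"jaw": 40},{"travel": [0,0,0],"roll": 0,"jaw": 40}]}}

```text
clock: 25.2
tool_pos: [0.531, -0.0494, 0.0797]
orientation: [180.0, -0.0, 14.3]
force: [-0.1, 0.6, -0.2]
opening: 0.0453
gripper_force: 30.0
```

```bash
python3 - <<'E'
from h import *
go(.5303,-.0497,.075)
a=ctrl.snapshot('scene')[:,:,::-1]
x,y=proj('scene',[.53,-.05,.05])[0].astype(int);a=a[y-20:y+20,x-25:x+25]
cv2.imwrite('pics/g10.png',cv2.resize(a,(500,400),interpolation=cv2.INTER_CUBIC))
E
```

```text
clock 25.2 pos [ 0.531  -0.0494  0.0797] rpy [ 1.7999e+02 -4.0000e-02  1.4300e+01] open 0.0453 need mm [-0.7  0.1  4.7]
```

View pics/g10.png

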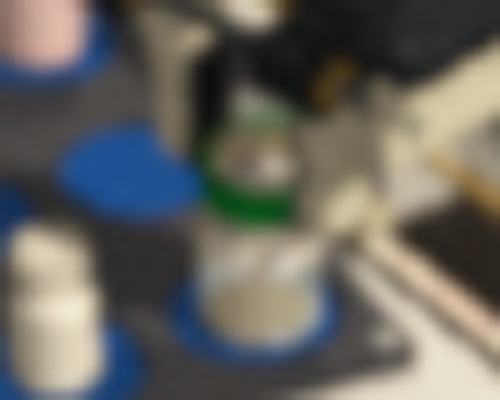

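The tape lines up over the lid, with both left edges near x≈200. Lowering the last few mm and releasing.

{"method": "apply_moves", "body": {"targets": [{"travel": [-0.5,0,2.5],"roll": 0,"jaw": 40},{"travel": [0,0,1],"roll": 0,"jaw": 40},{"travel": [0,0,1],"roll": 0,"jaw": 40},{"travel": [0,0,0],"roll": 0,"jaw": 40},{"travel": [0,0,0],"roll": 0,"jaw": 40}]}}

```text
clock: 25.75
tool_pos: [0.53, -0.0495, 0.0747]
orientation: [180.0, -0.0, 14.3]
force: [-0.1, 0.5, -0.3]
opening: 0.0452
gripper_force: 30.0
```

{"method": "apply_moves", "body": {"targets": [{"travel": [0,0,0.7],"roll": 0,"jaw": 40},{"travel": [0,0,0],"roll": 0,"jaw": 40},{"travel": [0,0,0],"roll": 0,"jaw": 52},{"travel": [0,0,0],"roll": 0,"jaw": 65},{"travel": [0,0,0],"roll": 0,"jaw": 65},{"travel": [0,0,0],"roll": 0,"jaw": 65},{"travel": [0,0,-15],"roll": 0,"jaw": 65},{"travel": [0,0,-40],"roll": 0,"jaw": 65},{"travel": [0,0,-40],"roll": 0,"jaw": 65}]}}

```text
clock: 26.65
tool_pos: [0.5293, -0.0497, 0.1694]
orientation: [180.0, 0.1, 14.3]
force: [0.7, 0.9, 0.2]
opening: 0.0649
gripper_force: 0.0
```

{"method": "apply_moves", "body": {"targets": [{"travel": [0,-45,0],"roll": 0,"jaw": 65},{"travel": [0,-45,0],"roll": 0,"jaw": 65},{"travel": [0,-45,0],"roll": 0,"jaw": 65},{"travel": [0,-45,0],"roll": 0,"jaw": 65},{"travel": [0,-45,0],"roll": 0,"jaw": 65},{"travel": [0,0,-30],"roll": 0,"jaw": 65},{"travel": [0,0,0],"roll": 0,"jaw": 65},{"travel": [0,0,0],"roll": 0,"jaw": 65},{"travel": [0,0,0],"roll": 0,"jaw": 65}]}}

```text
clock: 27.55
tool_pos: [0.4741, 0.168, 0.1985]
orientation: [180.0, 0.0, 14.3]
force: [-0.1, -0.6, -0.3]
opening: 0.0651
gripper_force: 0.0
```

```bash
python3 - <<'E'
from h import *
P=np.array([.5303,-.0497,.064])
for n in('top','scene'):
    im=ctrl.snapshot(n);hsv=cv2.cvtColor(im,cv2.COLOR_RGB2HSV)
    m=cv2.inRange(hsv,(45,90,30),(90,255,255));x,y=proj(n,P)[0]
    w=np.zeros_like(m);w[int(y)-20:int(y)+20,int(x)-20:int(x)+20]=1;m=m*w
    pts=cv2.findNonZero(m)
    if pts is None: print(n,'none');continue
    pts=pts.reshape(-1,2).astype(np.float32)
    (c,ax,an)=cv2.fitEllipse(cv2.convexHull(pts)) if len(pts)>8 else (pts.mean(0),0,0)
    t=np.linspace(0,6.28,40);e=proj(n,np.c_[P[0]+.0235*np.cos(t),P[1]+.0235*np.sin(t),0*t+P[2]])
    print(n,len(pts),'bbox',pts.min(0),pts.max(0),'exp bbox',e.min(0).round(1),e.max(0).round(1),'at',at_z(n,[c],.060)[0].round(4))
E
```

```text
top 54 bbox [264. 175.] [280. 190.] exp bbox [263.9 174.7] [279.9 190.2] at [ 0.5321 -0.0499  0.06  ]
scene 54 bbox [261. 192.] [274. 200.] exp bbox [259.4 190.1] [273.7 198.3] at [ 0.5312 -0.0548  0.06  ]
```

The tape's outline matches the expected position on the lid to within a pixel in the top view. Handing in.

```bash
python3 -c "
from plant import ctrl
print(ctrl.close_job())"
```

```text
the job is handed in; nothing more can be done
None
```

I handed the job in at about 28 s: the dropper, jar and pink cup stand in their wells with the tape on the jar's lid (centred to about 2 mm in the top view); no verdict was returned, and I took no last picture of the other items after releasing the tape.

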